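Set the tape guide, then find the tin with the complete head drum by its weight

TASK

Get the tape machine ready for its new head drum: turn the black knob on its top clockwise, a little at a time, until the dial's pointer lines up with the index line at the rim, and let go of the knob. Then heft the three closed tins on the mat one after another, beginning with the one nearest the machine and working away from it, lifting each a few centimetres straight up; only the heaviest holds the complete drum. Leave the two lighter tins standing upright on the mat, knock nothing else about, and finish holding the heaviest tin upright in the gripper, still, with its underside at least 15 cm above the bench; do not put it down.

Things in the scene. Friction and masses are not known exactly. Their poses are not given: they have to be found in the camera images.
- guide_knob_grip (a point): the knob near the tape machine's right front corner, on its top: a black disc 44 mm across and 8 mm thick with an upright bar across it, 42 mm long, 14 mm thick, its top 7 mm above this point. This point is on the turning axis (vertical), on the bar at the height to grip it, 37 mm above the machine's top plate. x runs along the bar, z up: grip across the bar's 14 mm sides (y) and turn about z. About 0.05 N m turns it and it stays where it is left
- guide_knob (a joint): knob angle, rad, grows as the knob turns clockwise seen from above; 0 to 4.2
- dial_center (a point): centre of the round white dial (156 mm across, flat, on the machine's top plate 90 mm above the bench), on the pointer's pivot, 132 mm from the knob's axis; x away from the front of the machine, z up
- pointer_tip (a point): tip of the black pointer that turns over the dial, 60 mm from dial_center. The knob drives it: it turns the same way as the knob, 0.5 rad for each rad of the knob
- mark_tip (a point): inner end of the index line, a black line 5 mm wide running out to a small steel tab at the dial's rim, also 60 mm from dial_center, so that aligned means pointer_tip meets mark_tip. It does not move during the job; at the start the pointer stands 0.15 to 0.65 rad anticlockwise of it
- mat: black rubber mat, 240 x 440 x 3 mm, fixed flat on the bench; origin under its middle, x across it, y along its length towards the machine. The tins stand in a row along y, about 125 mm apart (at about y = +125, 0 and -125 mm, x = -20 mm)
- tin_1_center (a point): plain closed aluminium tin, an upright round cylinder 62 mm across and 64 mm tall, its lid flush with its wall, standing on the mat; this point is its centre, 32 mm above its underside; z up along its axis. The three look the same; one is heavier than each of the others by at least 150 g (all weigh between 200 and 800 g). Names say nothing of weight or place
- tin_2_center (a point): plain closed aluminium tin, an upright round cylinder 62 mm across and 64 mm tall, its lid flush with its wall, standing on the mat; this point is its centre, 32 mm above its underside; z up along its axis. The three look the same; one is heavier than each of the others by at least 150 g (all weigh between 200 and 800 g). Names say nothing of weight or place
- tin_3_center (a point): plain closed aluminium tin, an upright round cylinder 62 mm across and 64 mm tall, its lid flush with its wall, standing on the mat; this point is its centre, 32 mm above its underside; z up along its axis. The three look the same; one is heavier than each of the others by at least 150 g (all weigh between 200 and 800 g). Names say nothing of weight or place
- screwdriver: bystander, leave alone: screwdriver with a black handle, 170 mm long, 26 mm thick, lying at the far edge of the mat; origin under its middle
- cleaner: bystander, leave alone: small upright bottle, 54 mm across, 115 mm tall; origin under its middle
- mug: bystander, leave alone: white mug, 80 mm across, 90 mm tall; origin under its middle
- tape_roll: bystander, leave alone: white roll lying flat, 80 mm across, 20 mm tall; origin under its middle
- remote: bystander, leave alone: grey remote control 50 x 170 x 20 mm, lying flat; origin under its middle

How it is judged (in metres and radians):
On the way, in this order (a step that is already met when the one before it is completed fails the run):
1. the pointer stands on the index line and the fingers have let go of the knob (distance between pointer_tip and mark_tip below 0.005 m and contact force between guide_knob and the fingers below 0.1 N), for 0.3 s.
2. the tin nearest the tape machine is lifted at least 15 mm clear of the mat in the fingers (((height (world z) of tin_1_center above 0.05 m and y of tin_1_center in the frame of mat between 0.065 and 0.25 m and x of tin_1_center in the frame of mat between -0.12 and 0.12 m and contact force between tin_1 and the fingers above 0.5 N) or (height (world z) of tin_2_center above 0.05 m and y of tin_2_center in the frame of mat between 0.065 and 0.25 m and x of tin_2_center in the frame of mat between -0.12 and 0.12 m and contact force between tin_2 and the fingers above 0.5 N) or (height (world z) of tin_3_center above 0.05 m and y of tin_3_center in the frame of mat between 0.065 and 0.25 m and x of tin_3_center in the frame of mat between -0.12 and 0.12 m and contact force between tin_3 and the fingers above 0.5 N))), for 0.2 s.
3. the middle tin is lifted at least 15 mm clear (((height (world z) of tin_1_center above 0.05 m and y of tin_1_center in the frame of mat between -0.06 and 0.06 m and x of tin_1_center in the frame of mat between -0.12 and 0.12 m and contact force between tin_1 and the fingers above 0.5 N) or (height (world z) of tin_2_center above 0.05 m and y of tin_2_center in the frame of mat between -0.06 and 0.06 m and x of tin_2_center in the frame of mat between -0.12 and 0.12 m and contact force between tin_2 and the fingers above 0.5 N) or (height (world z) of tin_3_center above 0.05 m and y of tin_3_center in the frame of mat between -0.06 and 0.06 m and x of tin_3_center in the frame of mat between -0.12 and 0.12 m and contact force between tin_3 and the fingers above 0.5 N))), for 0.2 s.
4. the tin farthest from the tape machine is lifted at least 15 mm clear (((height (world z) of tin_1_center above 0.05 m and y of tin_1_center in the frame of mat between -0.25 and -0.065 m and x of tin_1_center in the frame of mat between -0.12 and 0.12 m and contact force between tin_1 and the fingers above 0.5 N) or (height (world z) of tin_2_center above 0.05 m and y of tin_2_center in the frame of mat between -0.25 and -0.065 m and x of tin_2_center in the frame of mat between -0.12 and 0.12 m and contact force between tin_2 and the fingers above 0.5 N) or (height (world z) of tin_3_center above 0.05 m and y of tin_3_center in the frame of mat between -0.25 and -0.065 m and x of tin_3_center in the frame of mat between -0.12 and 0.12 m and contact force between tin_3 and the fingers above 0.5 N))), for 0.2 s.
At the end, for the whole second after the job is handed in: Pointer tip within 5 mm of the index line's inner end; the heaviest tin held still in the fingers, within 20 degrees of upright, its centre over 17 cm above the bench; the two others upright and at rest on the mat, each bearing on it with under 4.3 N (only the lighter ones do) (distance between pointer_tip and mark_tip below 0.005 m and ((height (world z) of tin_1_center above 0.17 m and angle between tin_1_center's own z axis and vertical below 0.35 rad and contact force between tin_1 and the fingers above 1 N and linear speed of tin_1 below 0.05 m/s and height (world z) of tin_2_center between 0.03 and 0.04 m and angle between each of tin_2_center, tin_3_center's own z axis and vertical below 0.1 rad and contact force between tin_2 and anything else between 1 and 4.3 N and x of tin_2_center in the frame of mat between -0.12 and 0.12 m and y of tin_2_center in the frame of mat between -0.22 and 0.22 m and linear speed of each of tin_2, tin_3 below 0.02 m/s and height (world z) of tin_3_center between 0.03 and 0.04 m and contact force between tin_3 and anything else between 1 and 4.3 N and x of tin_3_center in the frame of mat between -0.12 and 0.12 m and y of tin_3_center in the frame of mat between -0.22 and 0.22 m) or (height (world z) of tin_2_center above 0.17 m and angle between tin_2_center's own z axis and vertical below 0.35 rad and contact force between tin_2 and the fingers above 1 N and linear speed of tin_2 below 0.05 m/s and height (world z) of tin_1_center between 0.03 and 0.04 m and angle between each of tin_1_center, tin_3_center's own z axis and vertical below 0.1 rad and contact force between tin_1 and anything else between 1 and 4.3 N and x of tin_1_center in the frame of mat between -0.12 and 0.12 m and y of tin_1_center in the frame of mat between -0.22 and 0.22 m and linear speed of each of tin_1, tin_3 below 0.02 m/s and height (world z) of tin_3_center between 0.03 and 0.04 m and contact force between tin_3 and anything else between 1 and 4.3 N and x of tin_3_center in the frame of mat between -0.12 and 0.12 m and y of tin_3_center in the frame of mat between -0.22 and 0.22 m) or (height (world z) of tin_3_center above 0.17 m and angle between tin_3_center's own z axis and vertical below 0.35 rad and contact force between tin_3 and the fingers above 1 N and linear speed of tin_3 below 0.05 m/s and height (world z) of tin_1_center between 0.03 and 0.04 m and angle between each of tin_1_center, tin_2_center's own z axis and vertical below 0.1 rad and contact force between tin_1 and anything else between 1 and 4.3 N and x of tin_1_center in the frame of mat between -0.12 and 0.12 m and y of tin_1_center in the frame of mat between -0.22 and 0.22 m and linear speed of each of tin_1, tin_2 below 0.02 m/s and height (world z) of tin_2_center between 0.03 and 0.04 m and contact force between tin_2 and anything else between 1 and 4.3 N and x of tin_2_center in the frame of mat between -0.12 and 0.12 m and y of tin_2_center in the frame of mat between -0.22 and 0.22 m))); the arm keeps its last pose, push and grip.
It fails at once if a bystander is moved by more than 30 mm (distance of any of screwdriver, cleaner, mug, tape_roll, remote from where it was at the start of the episode above 0.03 m).
It fails at once if a tin is tipped over (more than 45 degrees) (angle between any of tin_1_center, tin_2_center, tin_3_center's own z axis and vertical above 0.785 rad).
It also fails if it takes over 72 s, if anything falls off the work surface, if the arm or the gripper's body presses on something with over 40 N, if the wrist force passes 120 N, or if a joint passes its speed limit or range.

ROBOT

A 6-joint arm with a two-finger parallel gripper is mounted at the origin on the work surface. World frame = base frame: x ahead of the robot, y to its left, z up, the work surface at z = 0. Lengths are in m, angles in degrees, forces in N, time in s.
With the tool pointing down it reaches from about 0.4 to 0.825 m from the base axis. Payload 7 kg.
Tool frame: the origin (TCP) lies between the finger pads; the fingertips stand 19 mm ahead of it and the grasp point (between the pads) is the TCP; z points along the fingers, y is the line along which they close (so a half turn about z gives the same grasp; the last joint's range is limited). The gripper opens to 88 mm and grips with 3 to 60 N. Pads are 19 mm wide; open, the fingers measure 130 mm over their backs; the gripper's body (78 mm by 193 mm) begins 47 mm behind the grasp point.
Start: joints at [83.085, 20.546, 0.682, 0, -70.136, -16.507], TCP at [0.268, 0.619, 0.246] pointing down, gripper open.
Joint ranges: [-176.03, 176.03], [-82.01, 121.73], [-58.28, 71.71], [-173.87, 95.51], [-174.79, -0.11], [-173.66, 173.66]. Speed limits (degrees/s): [136.94, 136.94, 172.46, 180, 180, 180].

INTERFACE

Orientations are given as [roll, pitch, yaw] about the fixed x, y, z axes, in that order (R = Rz(yaw) Ry(pitch) Rx(roll)).
In Python, from plant import get_obs, snapshot, close_job, spot_in, spot_point gives the robot as it stands.
- The arm moves only by the tool play_rows, never from a script. Its argument "plan" is a list of rows, each a list of 6 numbers: the shift along the tool's x, y, z in cm, then the turn, a rotation vector about the tool's x, y, z in degrees. A call has 1 to 20 rows; each row shifts and turns the commanded pose from where the row before left it, along the tool's axes as they then stand; what a row does not reach is not made up. A row lasts 1/12 s, in which the tool goes at most 41.7 mm and 7.16 degrees, less where a joint would pass 70% of its speed; a pose out of reach is approached as far as the arm can. A call is refused whole if a number of a shift passes 4.17 or a number of a turn 7.16, either way. A call with a gripper value outside its range is refused whole. "grip" is the finger opening in cm, from 0 to 8.76, set as the call begins (left out, the last holds). The fingers move at their own pace and stop on an object; the grip force is fixed at half the most. Time passes only in rows, so rows that do not move let the fingers close. It gives the time, the measured TCP pose, the force, the opening and the grip force at its end, in the units of the state.
- get_obs(): the state, without advancing time (a new reading comes with each control period).
- snapshot(name): name is "scene" or "side" or "wrist"; returns a dict with "frame" (420x560x3 uint8, red, green, blue), "fx", "fy", "cx", "cy" (pixels), "k1" (the pictures are not rectified: a ray, as slopes to the right and down, at radius r is drawn at 1 + k1 r^2 times it, then the intrinsics apply), "position" and "attitude" of the camera in the world. Camera axes: x right, y down, z forward; pixel columns grow to the right and rows downward; lengths in m; the calibration is good to about 2 mm. A picture is of the moment at which its call begins. There is no depth.
- close_job(): hands the job in; it is judged then, once.
Trained networks look in the newest picture that a camera, given by its name, has taken for a name from the list of things; names that differ only in an ending like _2 or _b are one class to them, and where a whole thing is asked for, a point or a joint stands for the part that bears it (a point fixed in the world has none). Each returns a list of dicts, best first, with "score" (0 to 1); they miss things now and then, are a little off and sometimes report something else, mostly with a low value. They report only what shows in the picture. A call takes as long as a camera call.
- spot_in(camera, thing): "position" ([x, y, z] in m, in world coordinates, good to about 4 mm: the middle of the surface that is visible of it).
- spot_point(camera, thing): "position" ([x, y, z] in m, in world coordinates, good to about 4 mm: a listed point, or the origin of a listed thing).
The state is a dict: "clock": time; "joint_pos": joint angles; "qvel": joint speeds; "tau": joint torques, N m; "tool_pos": TCP position; "orientation": TCP orientation; "force": force on the tool from outside, world axes, zero at the start; "moment": the same for the moment, N m; "opening": finger opening in m; "gripper_force": force on a finger pad.
Only numpy, scipy, OpenCV 4.12 (cv2) and the standard library are available. Lean on these libraries where they do the work, as an engineer would, in place of code of your own. Each camera call takes 0.05 s, during which the arm holds its last target. There are 200 camera calls.

## Working session

There is one attempt and no reset: what is moved stays moved. The work goes in short steps, Python scripts to look and compute and a tool call to move; the robot and the scene stay as the last step left them, time stands still between calls to the robot, and variables do not carry over. Pictures are saved under pics/ and viewed, at most 10 in all, crops included, and the job is handed in when it is done.

Besides the shell and the picture viewer there is one more tool, called after "Request:" in YAML: its name, and indented under it one key for each argument. play_rows: Moves the arm, as the interface text tells. Its arguments: {"type":"object","properties":{"plan":{"type":"array","items":{"type":"array","items":{"type":"number"}}},"grip":{"type":"number"}},"required":["plan"]}

```bash
mkdir -p pics; cat > h.py <<'E'
from plant import *
import numpy as np, cv2
np.set_printoptions(precision=4,suppress=True)
def look(cam,names,save=None):
    s=snapshot(cam)
    if save: cv2.imwrite('pics/'+save,cv2.cvtColor(s['frame'],cv2.COLOR_RGB2BGR))
    for n in names:
        for r in spot_point(cam,n)[:4]: print(cam,n,np.array(r['position']),round(r['score'],2))
    return s
E
python3 - <<'E'
from h import *
o=get_obs();print({k:np.round(v,3) for k,v in o.items()})
N=['guide_knob_grip','dial_center','pointer_tip','mark_tip','mat','tin_1_center','screwdriver','cleaner','mug','tape_roll','remote']
for c in ['scene','side']:
    s=look(c,N,c+'1.png')
    print(s['position'],s['attitude'],s['fx'])
look('wrist',N[:4],'wrist1.png')
a=[cv2.imread(f'pics/{c}1.png') for c in('scene','side','wrist')]
E
```

```text
{'clock': np.float64(0.0), 'joint_pos': array([ 83.087,  20.592,   0.631,  -0.019, -70.137, -16.506]), 'qvel': array([ 0.068,  0.059, -0.124,  0.055, -0.062,  0.042]), 'tau': array([ -0.001, -58.27 ,  29.305,   6.997,   0.007,  -0.   ]), 'tool_pos': array([0.268, 0.619, 0.245]), 'orientation': array([179.902,  -0.01 , -23.426]), 'force': array([ 0.309, -0.285, -0.631]), 'moment': array([-0.044, -0.022, -0.034]), 'gripper_force': np.float64(0.0), 'opening': np.float64(0.088)}
scene dial_center [0.6252 0.2754 0.0918] 0.63
scene pointer_tip [0.6835 0.2886 0.0965] 0.44
scene mark_tip [0.6849 0.2742 0.1008] 0.55
scene mat [ 0.5411 -0.1658 -0.0023] 0.61
scene tin_1_center [ 0.4941 -0.2777  0.0352] 0.74
scene tin_1_center [0.6258 0.2745 0.0913] 0.6
scene screwdriver [ 0.6427 -0.1654  0.001 ] 0.66
scene cleaner [ 0.7914 -0.1104 -0.0037] 0.61
scene mug [0.7678 0.0023 0.0038] 0.57
scene tape_roll [0.7697 0.1238 0.0056] 0.72
scene remote [ 0.7606 -0.2329 -0.0015] 0.74
scene remote [ 0.526  -0.1596  0.0371] 0.51
[1.0338 0.564  0.9728] [-141.744    -0.3377  144.2166] 493.93720141746354
side guide_knob_grip [0.4932 0.2855 0.124 ] 0.93
side dial_center [0.6268 0.274  0.0974] 0.85
side pointer_tip [0.6826 0.2902 0.0959] 0.39
side mark_tip [0.6812 0.271  0.0985] 0.63
side mat [0.6786 0.2731 0.0987] 0.66
side mat [ 0.5398 -0.1643  0.0011] 0.63
side tin_1_center [ 0.4944 -0.2775  0.034 ] 0.74
side screwdriver [ 0.7626 -0.2294  0.0038] 0.58
side screwdriver [ 0.6432 -0.1663  0.0017] 0.49
side cleaner [ 0.7886 -0.1069 -0.0007] 0.55
side mug [ 0.7655  0.0046 -0.0015] 0.9
side tape_roll [0.7691 0.1246 0.0016] 0.61
side remote [ 0.7646 -0.2301  0.0056] 0.85
[0.5737 0.8674 0.6542] [-123.766     1.2089 -175.7732] 384.11256136479733
```

View pics/scene1.png

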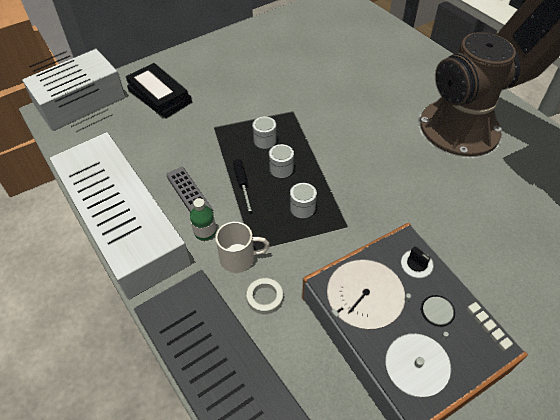

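View pics/side1.png

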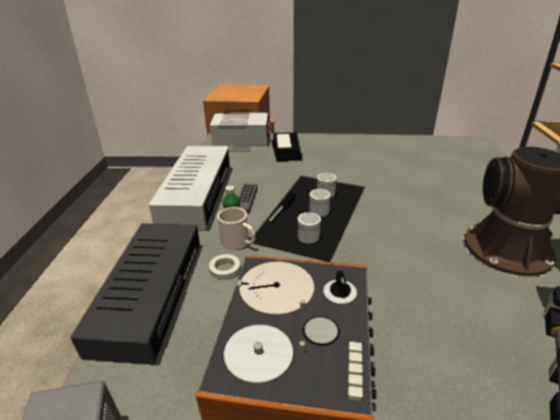

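The scene picture shows the knob at (418,258), the dial at (367,293) with its pointer towards lower left, and the tins at (303,199), (281,160) and (264,131). The side picture agrees with this. The pointer is about 0.3 rad short of the mark. I'm moving above the knob.

Request:
play_rows:
  plan:
    - [1.0,0.7,0,0,0,0]
    - [2.12,1.36,0,0,0,0]
    - [2.12,1.36,0,0,0,0]
    - [2.12,1.36,0,0,0,0]
    - [2.12,1.36,0,0,0,0]
    - [2.12,1.36,0,0,0,0]
    - [2.12,1.36,0,0,0,0]
    - [2.12,1.36,0,0,0,0]
    - [2.12,1.36,0,0,0,0]
    - [2.12,1.36,0,0,0,0]
    - [2.12,1.36,0,0,0,0]
    - [2.12,1.36,0,0,0,0]
    - [2.12,1.36,0,0,0,0]
    - [2.12,1.36,0,0,0,0]
    - [2.12,1.36,0,0,0,0]
    - [2.12,1.36,0,0,0,0]
    - [1.0,0.7,0,0,0,0]
    - [0,0,0,0,0,0]
    - [0,0,0,0,0,0]

```text
clock: 3.03
tool_pos: [0.492, 0.2843, 0.2456]
orientation: [-180.0, 0.0, -23.5]
force: [-0.7, 1.3, -0.0]
opening: 0.0879
gripper_force: 0.0
```

```bash
cat >> h.py <<'E'
from scipy.spatial.transform import Rotation as Ro
def ray(s,uv,z):
    p=cv2.undistortPoints(np.array([[uv]],float),np.array([[s['fx'],0,s['cx']],[0,s['fy'],s['cy']],[0,0,1]]),np.array([s['k1'],0,0,0,0]))[0,0]
    d=Ro.from_euler('xyz',s['attitude'],degrees=True).as_matrix()@np.array([p[0],p[1],1])
    c=np.array(s['position']); return c+d*(z-c[2])/d[2]
def proj(s,P):
    R=Ro.from_euler('xyz',s['attitude'],degrees=True).as_matrix().T
    K=np.array([[s['fx'],0,s['cx']],[0,s['fy'],s['cy']],[0,0,1]])
    return cv2.projectPoints(np.array(P,float).reshape(-1,3),R,-R@np.array(s['position']),K,np.array([s['k1'],0,0,0,0]))[0].reshape(-1,2)
E
python3 - <<'E'
from h import *
o=get_obs();print(o['tool_pos'],o['orientation'])
s=look('wrist',['guide_knob_grip','dial_center','pointer_tip','mark_tip'],'w2.png')
print(s['position'],s['attitude'],s['fx'],proj(s,[[.493,.285,.127],[.626,.2745,.095]]))
E
```

```text
[0.492  0.2843 0.2456] [-179.9855    0.0041  -23.5217]
wrist guide_knob_grip [0.4853 0.2848 0.1277] 0.98
wrist dial_center [0.6281 0.2749 0.099 ] 0.62
wrist dial_center [0.4843 0.286  0.132 ] 0.29
[0.5686 0.2516 0.3848] [ 162.3478    0.0037 -113.4473] 347.0541269986608 [[284.6111 209.5627]
 [228.0469  39.7973]]
```

View pics/w2.png

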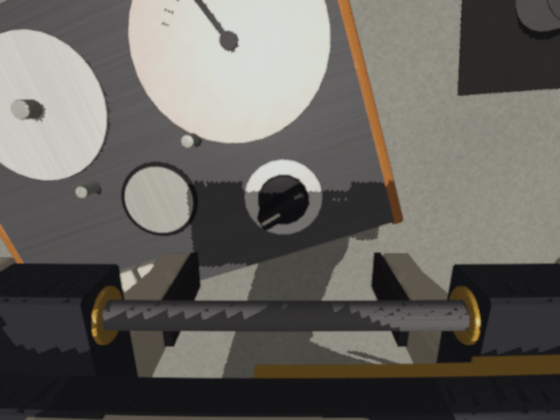

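The wrist picture shows the knob at about (284,200), with its bar running from lower left (262,222) to upper right (305,192). I'll enlarge the crop to measure it.

```bash
python3 - <<'E'
from h import *
a=cv2.imread('pics/w2.png')[155:245,235:335]
a=np.clip(255*(a/255.)**.4,0,255).astype(np.uint8)
cv2.imwrite('pics/w2c.png',cv2.resize(a,None,fx=6,fy=6,interpolation=cv2.INTER_CUBIC))
E
```

```text
(no output)
```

View pics/w2c.png

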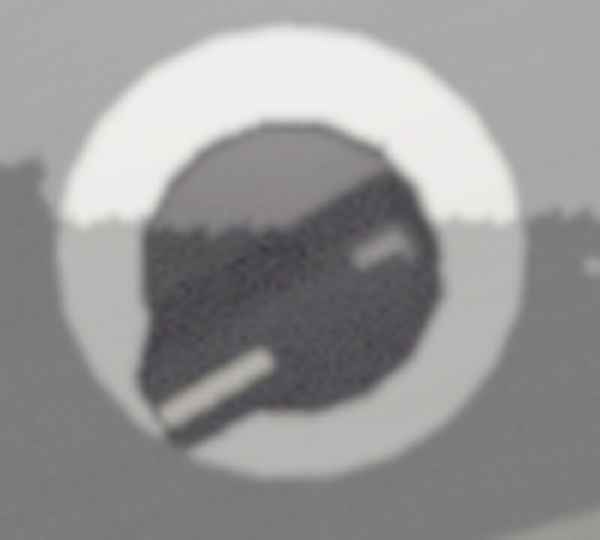

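```bash
python3 - <<'E'
from h import *
s=snapshot('wrist')
a=ray(s,(262.5,224.7),.134);b=ray(s,(280,214.5),.134);d=b-a
print(a,b,np.degrees(np.arctan2(d[1],d[0])))
print(ray(s,(283.3,197),.09),ray(s,(283.5,199),.1),proj(s,[[.487,.285,.127]]))
for c in('scene','side'):
    s=look(c,['guide_knob_grip','pointer_tip','mark_tip'])
for sc,uv in(('scene',((367,293),(349,315))),('side',((276,285),(249,288)))):
    s=snapshot(sc); print([ray(s,u,.095) for u in uv])
E
```

```text
[0.49  0.306 0.134] [0.4922 0.2903 0.134 ] -81.77312950284636
[0.4927 0.2876 0.09  ] [0.4936 0.287  0.1   ] [[288.9642 214.9462]]
scene guide_knob_grip [0.4926 0.2876 0.1283] 0.6
scene pointer_tip [0.6787 0.2898 0.0937] 0.51
scene mark_tip [0.69   0.273  0.0974] 0.6
side guide_knob_grip [0.4931 0.2837 0.1259] 0.84
side pointer_tip [0.6824 0.2876 0.0979] 0.58
side mark_tip [0.6826 0.274  0.0963] 0.61
[array([0.6236, 0.2771, 0.095 ]), array([0.6838, 0.2928, 0.095 ])]
[array([0.6256, 0.2757, 0.095 ]), array([0.6811, 0.2877, 0.095 ])]
```

Request:
play_rows:
  grip: 6
  plan:
    - [0,0,0,0,0,3.5]
    - [0,0,0,0,0,5.5]
    - [0,0,0.5,0,0,5.5]
    - [0,0,0.5,0,0,5.5]
    - [0,0,1,0,0,5.5]
    - [0,0,1,0,0,5.5]
    - [0,0,1,0,0,5.5]
    - [0,0,1,0,0,5.5]
    - [0,0,1,0,0,5.5]
    - [0,0,1,0,0,5.5]
    - [0,0,0,0,0,5.5]
    - [-0.15,-0.12,0,0,0,0]
    - [0,0,0.9,0,0,0]
    - [0,0,1,0,0,0]
    - [0,0,1,0,0,0]
    - [0,0,1,0,0,0]
    - [0,0,0.7,0,0,0]
    - [0,0,0.3,0,0,0]
    - [0,0,0,0,0,0]

```text
clock: 5.42
tool_pos: [0.4924, 0.2862, 0.1254]
orientation: [179.9, -0.1, -81.9]
force: [-0.1, -0.3, -0.3]
opening: 0.0598
gripper_force: 0.0
```

Request:
play_rows:
  grip: 0
  plan:
    - [0,0,0,0,0,0]
    - [0,0,0,0,0,0]
    - [0,0,0,0,0,0]
    - [0,0,0,0,0,0]
    - [0,0,0,0,0,0]
    - [0,0,0,0,0,0]

```text
clock: 5.92
tool_pos: [0.4929, 0.2867, 0.1268]
orientation: [-180.0, 0.0, -81.9]
force: [0.5, 0.5, 0.5]
opening: 0.0254
gripper_force: 0.0
```

```bash
python3 - <<'E'
from h import *
o=get_obs();print(o['tool_pos'],o['orientation'],o['opening'],o['gripper_force'],o['force'],o['joint_pos'])
for i,c in enumerate(('scene','side')):
    s=look(c,['pointer_tip','mark_tip'])
    x,y=proj(s,[.655,.28,.095])[0].astype(int);print(x,y)
    a=cv2.cvtColor(s['frame'],cv2.COLOR_RGB2BGR)[y-45:y+45,x-60:x+60]
    cv2.imwrite(f'pics/k{c}.png',cv2.resize(a,None,fx=6,fy=6,interpolation=cv2.INTER_CUBIC))
E
```

```text
[0.4929 0.2867 0.1268] [-179.9755    0.0196  -81.918 ] 0.025434790487639993 0.0 [0.4856 0.4766 0.5411] [ 49.8441  16.8213 -21.707    0.0021 -51.4404 -41.7634]
scene pointer_tip [0.6798 0.288  0.0954] 0.44
scene pointer_tip [ 0.5225 -0.1629  0.0363] 0.37
scene mark_tip [0.6878 0.2732 0.0994] 0.58
scene mark_tip [ 0.5414 -0.1656 -0.0011] 0.43
356 302
side pointer_tip [0.6816 0.2887 0.0957] 0.45
side mark_tip [0.6837 0.2701 0.0978] 0.43
261 285
```

Request:
play_rows:
  plan:
    - [0,0,0,0,0,0]
    - [0,0,0,0,0,0]
    - [0,0,0,0,0,0]
    - [0,0,0,0,0,0]
    - [0,0,0,0,0,0]

```text
clock: 6.63
tool_pos: [0.493, 0.2867, 0.1267]
orientation: [-180.0, 0.0, -81.9]
force: [2.6, -0.2, -0.1]
opening: 0.0139
gripper_force: 30.0
```

View pics/kscene.png

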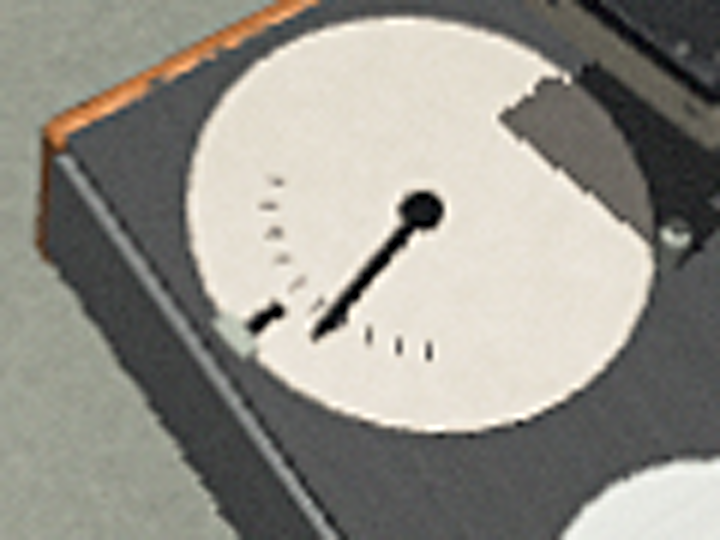

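The scene crop shows the index line's inner end at crop (282,310), the pointer tip at (318,333) and the pivot at (421,210). Next is a polar sample to get the angle between pointer and index line.

```bash
cat >> h.py <<'E'
def ang(c,zp=.096,zm=.092):
    s=snapshot(c); g=cv2.cvtColor(s['frame'],cv2.COLOR_RGB2GRAY).astype(np.float32)
    C=np.array([.6252,.2755]); th=np.radians(np.arange(-60,60,.5)); out=[]
    for r0,r1,z in((.03,.055,zp),(.0615,.071,zm)):
        r=np.linspace(r0,r1,15); T,R=np.meshgrid(th,r)
        P=np.stack([C[0]+R*np.cos(T),C[1]+R*np.sin(T),0*R+z],-1)
        uv=proj(s,P).astype(np.float32).reshape(R.shape+(2,))
        v=cv2.remap(g,uv[...,0],uv[...,1],cv2.INTER_LINEAR).mean(0)
        w=np.clip(np.median(v)-v,0,None); i=w.argmax(); k=slice(max(i-14,0),i+15)
        w=w[k]; w=np.where(w>.4*w.max(),w,0); out.append(np.degrees((w*th[k]).sum()/w.sum()))
    print(c,'pointer',out[0],'mark',out[1],'diff',out[0]-out[1])
E
python3 - <<'E'
from h import *
ang('scene');ang('side')
s=snapshot('scene');print(ray(s,(366.2,292),.096),ray(s,(349,312.5),.096),ray(s,(343,308.7),.091))
s=snapshot('side')
E
```

```text
scene pointer 12.284962294347178 mark -2.930094408664153 diff 15.215056703011332
side pointer 12.747645845892169 mark -4.28750898876007 diff 17.03515483465224
[0.6239 0.2748 0.096 ] [0.6808 0.289  0.096 ] [0.6831 0.2742 0.091 ]
```

View pics/kside.png

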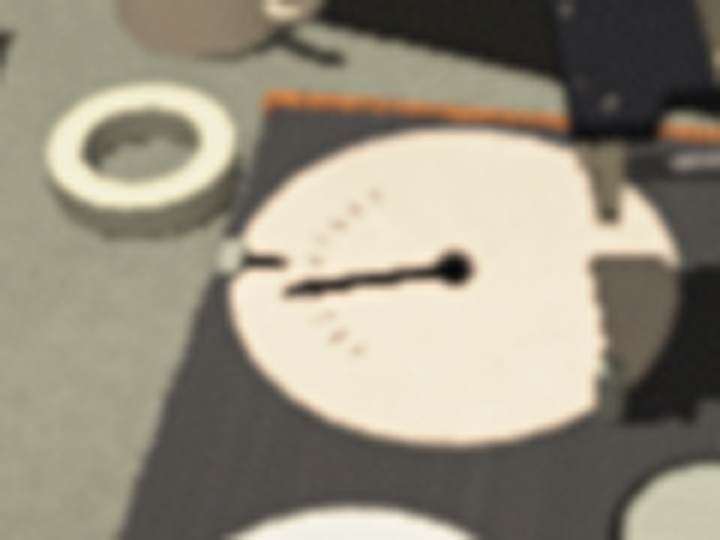

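The side crop shows the same gap: index line at crop (262,262), pointer tip at (288,292). Two views put it at about 15–17° of pointer, so 31–34° of knob. I'll turn most of that and measure again.

Request:
play_rows:
  plan:
    - [0,0,0,0,0,2]
    - [0,0,0,0,0,3]
    - [0,0,0,0,0,3]
    - [0,0,0,0,0,3]
    - [0,0,0,0,0,3]
    - [0,0,0,0,0,3]
    - [0,0,0,0,0,3]
    - [0,0,0,0,0,2]
    - [0,0,0,0,0,2]
    - [0,0,0,0,0,0]
    - [0,0,0,0,0,0]

```text
clock: 7.75
tool_pos: [0.4932, 0.2867, 0.1267]
orientation: [-180.0, 0.0, -105.9]
force: [6.0, -0.4, -0.4]
opening: 0.014
gripper_force: 30.0
```

```bash
python3 - <<'E'
from h import *
ang('scene');ang('side')
E
```

```text
scene pointer -0.021741629295647644 mark -2.93072055525044 diff 2.9089789259547922
side pointer 1.2697489548482404 mark -4.284130012521515 diff 5.553878967369755
```

Request:
play_rows:
  plan:
    - [0,0,0,0,0,2]
    - [0,0,0,0,0,2]
    - [0,0,0,0,0,2]
    - [0,0,0,0,0,2]
    - [0,0,0,0,0,0]
    - [0,0,0,0,0,0]

```text
clock: 8.35
tool_pos: [0.4933, 0.2867, 0.1267]
orientation: [-180.0, 0.0, -113.9]
force: [4.9, -0.5, -0.3]
opening: 0.0137
gripper_force: 30.0
```

```bash
python3 - <<'E'
from h import *
A=[]
for i,c in enumerate(('scene','side')):
    for zp in(.093,.096,.099): ang(c,zp)
    s=snapshot(c); x,y=proj(s,[.675,.273,.095])[0].astype(int)
    a=cv2.cvtColor(s['frame'],cv2.COLOR_RGB2BGR)[y-30:y+30,x-40:x+40]
    A.append(cv2.resize(a,None,fx=5,fy=5,interpolation=cv2.INTER_CUBIC))
    print(look(c,['pointer_tip','mark_tip'])['cx'])
cv2.imwrite('pics/k2.png',np.hstack(A))
E
```

```text
scene pointer -5.94806048087107 mark -2.9229466672083557 diff -3.0251138136627143
scene pointer -4.490394732288811 mark -2.925828075175244 diff -1.5645666571135672
scene pointer -3.037551860466304 mark -2.9329886024374883 diff -0.10456325802881583
scene pointer_tip [0.6867 0.2696 0.0928] 0.64
scene pointer_tip [ 0.7636 -0.2294 -0.003 ] 0.29
scene mark_tip [0.6879 0.2746 0.0969] 0.47
287.07709608894453
side pointer -7.468360809874161 mark -4.490121944760114 diff -2.9782388651140472
side pointer -3.1725679924382533 mark -4.494973805227259 diff 1.3224058127890057
side pointer 1.3743707485976806 mark -4.489729741202861 diff 5.864100489800542
side pointer_tip [0.6855 0.2725 0.0968] 0.57
side mark_tip [ 0.7706  0.1256 -0.0023] 0.58
side mark_tip [0.6814 0.2711 0.097 ] 0.39
274.24540416422593
```

View pics/k2.png

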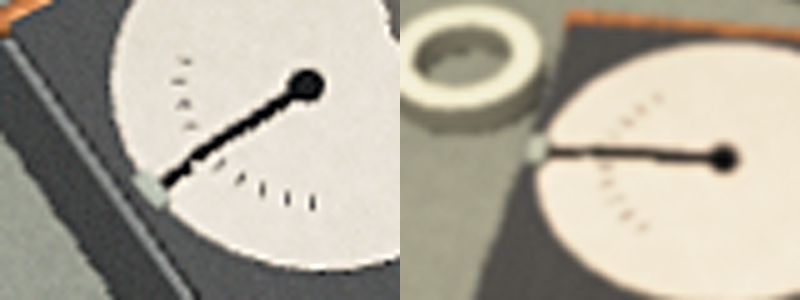

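The pointer and index line form one continuous line in both views. Releasing the knob and rising.

Request:
play_rows:
  grip: 6
  plan:
    - [0,0,0,0,0,0]
    - [0,0,0,0,0,0]
    - [0,0,0,0,0,0]
    - [0,0,0,0,0,0]
    - [0,0,0,0,0,0]
    - [0,0,0,0,0,0]
    - [0,0,0,0,0,0]
    - [0,0,0,0,0,0]
    - [0,0,-0.8,0,0,0]
    - [0,0,-1.5,0,0,0]
    - [0,0,-1.5,0,0,0]
    - [0,0,-1.5,0,0,0]
    - [0,0,-1.5,0,0,0]
    - [0,0,-1.5,0,0,0]
    - [0,0,-1.5,0,0,0]
    - [0,0,-0.7,0,0,0]
    - [0,0,0,0,0,0]
    - [0,0,0,0,0,0]

```text
clock: 10.55
tool_pos: [0.4927, 0.2866, 0.2316]
orientation: [180.0, 0.0, -113.9]
force: [-0.3, -0.1, -0.2]
opening: 0.0599
gripper_force: 0.0
```

```bash
python3 - <<'E'
from h import *
ang('scene');ang('side')
for c in('scene','side'):
    s=look(c,['mat'])
    for n in('tin_1_center','tin_2_center','tin_3_center'):
        print(n,[(np.array(r['position']),round(r['score'],2)) for r in spot_in(c,n)[:4]])
s=snapshot('scene'); print([ray(s,u,.067) for u in((303,190),(281,151),(264,123))])
s=snapshot('side'); print([ray(s,u,.067) for u in((309,220),(320,196),(327,179))])
E
```

```text
scene pointer -4.498669026739969 mark -2.8009621978100228 diff -1.6977068289299462
side pointer -3.173243418571144 mark -4.489662952478462 diff 1.3164195339073186
scene mat [ 0.5418 -0.1654 -0.0006] 0.82
tin_1_center [(array([ 0.5035, -0.263 ,  0.062 ]), 0.88)]
tin_2_center [(array([ 0.5646, -0.0106,  0.0621]), 0.63)]
tin_3_center [(array([ 0.5337, -0.1464,  0.0631]), 0.8)]
side mat [ 0.544  -0.1642  0.0021] 0.66
tin_1_center []
tin_2_center []
tin_3_center []
[array([ 0.5513, -0.0309,  0.067 ]), array([ 0.5185, -0.1683,  0.067 ]), array([ 0.4946, -0.2815,  0.067 ])]
[array([ 0.5555, -0.0155,  0.067 ]), array([ 0.522 , -0.1483,  0.067 ]), array([ 0.4963, -0.2602,  0.067 ])]
```

Request:
play_rows:
  grip: 8.7
  plan:
    - [1.0,-0.7,0,0,0,0]
    - [2.0,-1.35,0,0,0,0]
    - [2.0,-1.35,0,0,0,0]
    - [2.0,-1.35,0,0,0,0]
    - [2.0,-1.35,0,0,0,0]
    - [2.0,-1.35,0,0,0,0]
    - [2.0,-1.35,0,0,0,0]
    - [2.0,-1.35,0,0,0,0]
    - [2.0,-1.35,0,0,0,0]
    - [2.0,-1.35,0,0,0,0]
    - [2.0,-1.35,0,0,0,0]
    - [2.0,-1.35,0,0,0,0]
    - [2.0,-1.35,0,0,0,0]
    - [1.6,-1.1,0,0,0,0]
    - [0,0,0,0,0,-4]
    - [0,0,0,0,0,-4]
    - [0,0,0,0,0,-3]
    - [0,0,0,0,0,0]
    - [0,0,0,0,0,0]

```text
clock: 12.83
tool_pos: [0.5493, -0.0299, 0.2316]
orientation: [-180.0, -0.0, -103.0]
force: [-0.3, -0.2, 0.8]
opening: 0.0872
gripper_force: 0.0
```

```bash
python3 - <<'E'
from h import *
o=get_obs();print(o['tool_pos'],o['orientation'],o['joint_pos'])
s=look('wrist',['tin_1_center','tin_2_center','tin_3_center','mat'],'w3.png')
print(s['position'],s['attitude'])
E
```

```text
[ 0.5493 -0.0299  0.2316] [-179.9979   -0.0006 -103.0368] [ 17.2863   9.3902 -16.3972   0.0018 -64.2111 -30.3239]
wrist tin_2_center [ 0.5577 -0.0228  0.0359] 0.97
wrist tin_3_center [ 0.5198 -0.1626  0.0372] 0.64
wrist mat [ 0.5422 -0.1633  0.0004] 0.85
[ 0.5316 -0.1101  0.3708] [162.3515   0.0086 167.0331]
```

View pics/w3.png

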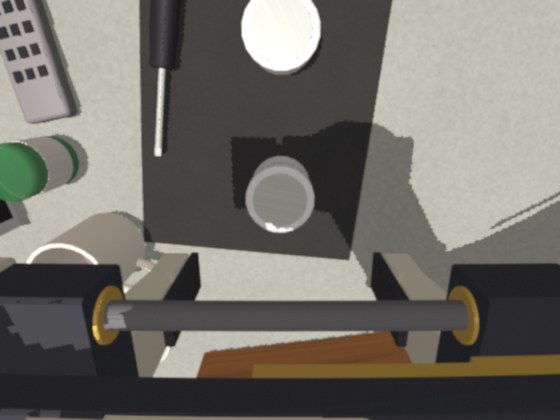

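The wrist picture shows the near tin's lid at about (280,198) and the middle tin at about (281,30), with the mat's edges nearly upright in the frame. The opening is centred on the tin left to right.

```bash
python3 - <<'E'
from h import *
s=snapshot('wrist')
print([ray(s,u,.067) for u in((280,197),(248,197),(313,197),(281,30))])
t=get_obs();R=Ro.from_euler('xyz',t['orientation'],degrees=True).as_matrix()
for P in((.5577,-.0228,.038),tuple(ray(s,(280,197),.067))): print(R.T@(np.array(P)-t['tool_pos'])*100)
E
```

```text
[array([ 0.5557, -0.0275,  0.067 ]), array([ 0.584, -0.034,  0.067]), array([ 0.5264, -0.0208,  0.067 ]), array([ 0.5235, -0.1618,  0.067 ])]
[-0.8313 -0.654  19.3591]
[-0.3258 -0.5606 16.459 ]
```

Request:
play_rows:
  plan:
    - [-0.28,-0.3,0.6,0,0,0]
    - [-0.27,-0.3,1.5,0,0,0]
    - [0,0,1.5,0,0,0]
    - [0,0,1.5,0,0,0]
    - [0,0,1.5,0,0,0]
    - [0,0,1.5,0,0,0]
    - [0,0,1.5,0,0,0]
    - [0,0,1.5,0,0,0]
    - [0,0,1.5,0,0,0]
    - [0,0,1.5,0,0,0]
    - [0,0,1.5,0,0,0]
    - [0,0,1.5,0,0,0]
    - [0,0,1.2,0,0,0]
    - [0,0,0.8,0,0,0]
    - [0,0,0,0,0,0]
    - [0,0,0,0,0,0]

```text
clock: 14.47
tool_pos: [0.5565, -0.0255, 0.0402]
orientation: [180.0, -0.0, -102.9]
force: [0.6, 0.6, 1.0]
opening: 0.0876
gripper_force: 0.0
```

Request:
play_rows:
  grip: 5.5
  plan:
    - [0,0,0,0,0,0]
    - [0,0,0,0,0,0]
    - [0,0,0,0,0,0]
    - [0,0,0,0,0,0]
    - [0,0,0,0,0,0]
    - [0,0,0,0,0,0]
    - [0,0,0,0,0,0]
    - [0,0,0,0,0,0]

```text
clock: 15.13
tool_pos: [0.5564, -0.0255, 0.041]
orientation: [-180.0, 0.0, -102.9]
force: [-2.3, 1.6, 5.7]
opening: 0.0614
gripper_force: 30.0
```

Request:
play_rows:
  plan:
    - [0,0,-0.3,0,0,0]
    - [0,0,-0.6,0,0,0]
    - [0,0,-0.8,0,0,0]
    - [0,0,-0.8,0,0,0]
    - [0,0,-0.8,0,0,0]
    - [0,0,-0.5,0,0,0]
    - [0,0,-0.2,0,0,0]
    - [0,0,0,0,0,0]
    - [0,0,0,0,0,0]
    - [0,0,0,0,0,0]
    - [0,0,0,0,0,0]
    - [0,0,0,0,0,0]

```text
clock: 16.13
tool_pos: [0.5563, -0.0255, 0.0802]
orientation: [180.0, -0.0, -102.9]
force: [0.3, 0.1, -4.9]
opening: 0.0618
gripper_force: 30.0
```

```bash
cat >> h.py <<'E'
def weigh(n=10):
    f=[]
    for i in range(n): snapshot('side'); f.append(get_obs()['force'])
    o=get_obs(); print('force',np.mean(f,0),'sd',np.std(f,0),o['tool_pos'],o['opening'],o['gripper_force'],o['joint_pos'],o['tau'],o['clock'])
E
python3 -c "from h import *;weigh()"
```

```text
force [ 0.2119 -0.0113 -5.4095] sd [0.2982 0.385  0.4025] [ 0.5565 -0.0255  0.0806] 0.0617381420870341 29.999130070209503 [ 17.514   18.9699 -26.0837  -0.0006 -44.9463 -30.4346] [ -0.0003 -51.4678  23.701    5.9606  -0.0093  -0.    ] 16.6333
```

Request:
play_rows:
  plan:
    - [0,0,0.3,0,0,0]
    - [0,0,0.5,0,0,0]
    - [0,0,0.7,0,0,0]
    - [0,0,0.7,0,0,0]
    - [0,0,0.6,0,0,0]
    - [0,0,0.5,0,0,0]
    - [0,0,0.3,0,0,0]
    - [0,0,0.2,0,0,0]
    - [0,0,0.1,0,0,0]
    - [0,0,0.05,0,0,0]
    - [0,0,0.05,0,0,0]
    - [0,0,0,0,0,0]

```text
clock: 17.63
tool_pos: [0.5565, -0.0256, 0.0411]
orientation: [-180.0, 0.0, -102.9]
force: [-2.2, 0.4, 0.1]
opening: 0.0614
gripper_force: 30.0
```

Request:
play_rows:
  grip: 8.7
  plan:
    - [0,0,0,0,0,0]
    - [0,0,0,0,0,0]
    - [0,0,0,0,0,0]
    - [0,0,0,0,0,0]
    - [0,0,0,0,0,0]
    - [0,0,0,0,0,0]
    - [0,0,-0.8,0,0,0]
    - [0,0,-1.6,0,0,0]
    - [0,0,-1.6,0,0,0]
    - [0,0,-1.6,0,0,0]
    - [0,0,-1.6,0,0,0]
    - [0,0,-1.6,0,0,0]
    - [0,0,-1.6,0,0,0]
    - [0,0,-1.6,0,0,0]
    - [0,0,-1.6,0,0,0]
    - [0,0,-0.8,0,0,0]

```text
clock: 18.97
tool_pos: [0.5574, -0.0255, 0.1873]
orientation: [-179.8, 0.1, -102.9]
force: [0.6, -0.2, 0.2]
opening: 0.0871
gripper_force: 0.0
```

Request:
play_rows:
  plan:
    - [1,0,0,0,0,0]
    - [2,0,0,0,0,0]
    - [2,0.1,0,0,0,0]
    - [2,0.1,0,0,0,0]
    - [2,0.1,0,0,0,0]
    - [2,0,0,0,0,0]
    - [2,0,0,0,0,0]
    - [1,0,0,0,0,0]
    - [0,0,0,0,0,0]
    - [0,0,0,0,0,0]

```text
clock: 19.8
tool_pos: [0.5218, -0.1618, 0.1841]
orientation: [180.0, -0.0, -103.0]
force: [-0.3, 0.2, 0.1]
opening: 0.087
gripper_force: 0.0
```

```bash
python3 - <<'E'
from h import *
t=get_obs();print(t['tool_pos'],t['orientation'])
R=Ro.from_euler('xyz',t['orientation'],degrees=True).as_matrix()
weigh(3)
s=look('wrist',['tin_1_center','tin_2_center','tin_3_center'],'w4.png')
for n in('tin_1_center',):
    for r in spot_point('wrist',n): print(R.T@(np.array(r['position'])-t['tool_pos'])*100)
look('scene',['tin_1_center','tin_2_center','tin_3_center'])
E
```

```text
[ 0.5218 -0.1618  0.1841] [ 179.9523   -0.005  -103.0079]
force [ 0.3759  0.6762 -0.1351] sd [0.2528 0.6693 0.4807] [ 0.5224 -0.1607  0.1844] 0.08694570187004312 0.0 [  3.4366  11.3579 -20.5722  -0.0051 -58.0855 -16.3238] [ -0.3802 -42.6587  26.3964   6.3138   0.0076  -0.0036] 19.95
wrist tin_1_center [ 0.4975 -0.2766  0.0338] 0.86
wrist tin_1_center [ 0.64   -0.163   0.0019] 0.19
wrist tin_2_center [ 0.7643 -0.2278  0.0002] 0.38
wrist tin_3_center [ 0.7618 -0.2269 -0.0013] 0.16
[11.7331 -0.2254 15.0269]
[ -2.5431 -11.5554  18.2062]
scene tin_1_center [ 0.4971 -0.2796  0.036 ] 0.96
scene tin_2_center [ 0.5551 -0.0262  0.031 ] 0.93
scene tin_2_center [0.6886 0.2715 0.095 ] 0.55
scene tin_2_center [0.6883 0.2755 0.0983] 0.34
scene tin_3_center [ 0.5213 -0.1621  0.0349] 0.78
```

View pics/w4.png

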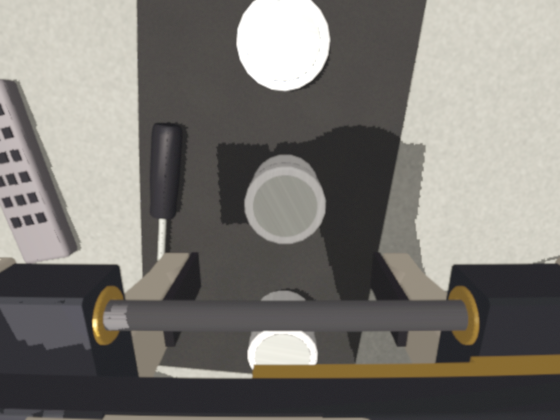

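The wrist picture shows the middle tin's lid at about (285,204), the first tin standing upright again at (282,350), and the screwdriver clear at left. The tin estimates match the current TCP position, so I'm going straight down.

Request:
play_rows:
  plan:
    - [0,0,0.8,0,0,0]
    - [0,0,1.5,0,0,0]
    - [0,0,1.5,0,0,0]
    - [0,0,1.5,0,0,0]
    - [0,0,1.5,0,0,0]
    - [0,0,1.5,0,0,0]
    - [0,0,1.5,0,0,0]
    - [0,0,1.5,0,0,0]
    - [0,0,1.3,0,0,0]
    - [0,0,1.0,0,0,0]
    - [0,0,0.7,0,0,0]
    - [0,0,0,0,0,0]
    - [0,0,0,0,0,0]

```text
clock: 21.48
tool_pos: [0.5223, -0.1613, 0.0414]
orientation: [180.0, -0.0, -102.9]
force: [-0.3, -0.1, 0.4]
opening: 0.0872
gripper_force: 0.0
```

Request:
play_rows:
  grip: 5.5
  plan:
    - [0,0,0,0,0,0]
    - [0,0,0,0,0,0]
    - [0,0,0,0,0,0]
    - [0,0,0,0,0,0]
    - [0,0,0,0,0,0]
    - [0,0,0,0,0,0]
    - [0,0,0,0,0,0]
    - [0,0,0,0,0,0]
    - [0,0,0,0,0,0]

```text
clock: 22.23
tool_pos: [0.5226, -0.1613, 0.042]
orientation: [-180.0, 0.0, -102.9]
force: [-1.0, 0.8, 5.7]
opening: 0.0618
gripper_force: 30.0
```

Request:
play_rows:
  plan:
    - [0,0,-0.3,0,0,0]
    - [0,0,-0.6,0,0,0]
    - [0,0,-0.8,0,0,0]
    - [0,0,-0.8,0,0,0]
    - [0,0,-0.8,0,0,0]
    - [0,0,-0.5,0,0,0]
    - [0,0,-0.2,0,0,0]
    - [0,0,0,0,0,0]
    - [0,0,0,0,0,0]
    - [0,0,0,0,0,0]
    - [0,0,0,0,0,0]
    - [0,0,0,0,0,0]

```text
clock: 23.23
tool_pos: [0.5221, -0.1613, 0.0812]
orientation: [180.0, -0.0, -102.9]
force: [-0.0, 0.6, -2.7]
opening: 0.0618
gripper_force: 30.0
```

```bash
python3 -c "from h import *;weigh()"
```

```text
force [ 0.0632 -0.0262 -3.0093] sd [0.4579 0.4241 0.5816] [ 0.5223 -0.1613  0.0815] 0.06142909501740179 29.99940276145935 [  3.3807  18.0569 -27.3597  -0.0001 -44.5864 -16.3039] [ -0.0011 -48.9062  22.8483   5.6277   0.0107  -0.    ] 23.7333
```

Request:
play_rows:
  plan:
    - [0,0,0.3,0,0,0]
    - [0,0,0.5,0,0,0]
    - [0,0,0.7,0,0,0]
    - [0,0,0.7,0,0,0]
    - [0,0,0.6,0,0,0]
    - [0,0,0.5,0,0,0]
    - [0,0,0.3,0,0,0]
    - [0,0,0.2,0,0,0]
    - [0,0,0.1,0,0,0]
    - [0,0,0.05,0,0,0]
    - [0,0,0.05,0,0,0]
    - [0,0,0,0,0,0]

```text
clock: 24.73
tool_pos: [0.5223, -0.1613, 0.0421]
orientation: [-180.0, -0.0, -102.9]
force: [-1.6, 0.9, 2.5]
opening: 0.0615
gripper_force: 30.0
```

Request:
play_rows:
  grip: 8.7
  plan:
    - [0,0,0,0,0,0]
    - [0,0,0,0,0,0]
    - [0,0,0,0,0,0]
    - [0,0,0,0,0,0]
    - [0,0,0,0,0,0]
    - [0,0,0,0,0,0]
    - [0,0,-0.8,0,0,0]
    - [0,0,-1.6,0,0,0]
    - [0,0,-1.6,0,0,0]
    - [0,0,-1.6,0,0,0]
    - [0,0,-1.6,0,0,0]
    - [0,0,-1.6,0,0,0]
    - [0,0,-1.6,0,0,0]
    - [0,0,-1.6,0,0,0]
    - [0,0,-1.6,0,0,0]
    - [0,0,-0.8,0,0,0]

```text
clock: 26.07
tool_pos: [0.5231, -0.1614, 0.1883]
orientation: [-179.8, 0.0, -102.9]
force: [0.8, 0.2, 0.8]
opening: 0.0867
gripper_force: 0.0
```

Request:
play_rows:
  plan:
    - [1,0,0,0,0,0]
    - [2,0,0,0,0,0]
    - [2,0,0,0,0,0]
    - [2,0,0,0,0,0]
    - [2,0,0,0,0,0]
    - [1.9,0,0,0,0,0]
    - [1,0,0,0,0,0]
    - [0,0,0,0,0,0]
    - [0,0,0,0,0,0]

```text
clock: 26.82
tool_pos: [0.4951, -0.2777, 0.1849]
orientation: [179.9, 0.0, -103.0]
force: [-0.1, -0.3, -0.2]
opening: 0.087
gripper_force: 0.0
```

```bash
python3 - <<'E'
from h import *
t=get_obs();print(t['tool_pos'],t['orientation'])
for c in('wrist','scene','side'): s=look(c,['tin_1_center','tin_2_center','tin_3_center'])
E
```

```text
[ 0.4951 -0.2777  0.1849] [ 179.9367    0.0097 -103.0114]
scene tin_1_center [ 0.4945 -0.278   0.0353] 0.62
scene tin_1_center [0.6852 0.2689 0.0972] 0.33
scene tin_2_center [ 0.5561 -0.0264  0.0311] 0.92
scene tin_3_center [ 0.522  -0.1635  0.0343] 0.93
side tin_1_center [ 0.4942 -0.2766  0.0347] 0.78
side tin_1_center [0.4923 0.2843 0.1246] 0.18
side tin_2_center [ 0.5529 -0.025   0.0386] 0.89
side tin_3_center [ 0.5244 -0.1659  0.0306] 0.92
```

Both tins stand on the mat, and the far tin sits directly under the tool.

Request:
play_rows:
  plan:
    - [0,0,0.8,0,0,0]
    - [0,0,1.5,0,0,0]
    - [0,0,1.5,0,0,0]
    - [0,0,1.5,0,0,0]
    - [0,0,1.5,0,0,0]
    - [0,0,1.5,0,0,0]
    - [0,0,1.5,0,0,0]
    - [0,0,1.5,0,0,0]
    - [0,0,1.3,0,0,0]
    - [0,0,1.0,0,0,0]
    - [0,0,0.8,0,0,0]
    - [0,0,0,0,0,0]
    - [0,0,0,0,0,0]

```text
clock: 28.5
tool_pos: [0.4956, -0.2773, 0.0413]
orientation: [180.0, -0.0, -102.9]
force: [-0.1, -0.7, 0.5]
opening: 0.087
gripper_force: 0.0
```

Request:
play_rows:
  grip: 5.5
  plan:
    - [0,0,0,0,0,0]
    - [0,0,0,0,0,0]
    - [0,0,0,0,0,0]
    - [0,0,0,0,0,0]
    - [0,0,0,0,0,0]
    - [0,0,0,0,0,0]
    - [0,0,0,0,0,0]
    - [0,0,0,0,0,0]
    - [0,0,0,0,0,0]

```text
clock: 29.25
tool_pos: [0.4963, -0.2774, 0.0421]
orientation: [-179.9, -0.0, -102.9]
force: [-0.2, 1.3, 5.7]
opening: 0.0616
gripper_force: 30.0
```

Request:
play_rows:
  plan:
    - [0,0,-0.3,0,0,0]
    - [0,0,-0.6,0,0,0]
    - [0,0,-0.8,0,0,0]
    - [0,0,-0.8,0,0,0]
    - [0,0,-0.8,0,0,0]
    - [0,0,-0.5,0,0,0]
    - [0,0,-0.2,0,0,0]
    - [0,0,0,0,0,0]
    - [0,0,0,0,0,0]
    - [0,0,0,0,0,0]
    - [0,0,0,0,0,0]
    - [0,0,0,0,0,0]

```text
clock: 30.25
tool_pos: [0.4955, -0.2772, 0.0812]
orientation: [180.0, 0.0, -102.9]
force: [0.8, 0.2, -2.8]
opening: 0.0618
gripper_force: 30.0
```

```bash
python3 -c "from h import *;weigh()"
```

```text
force [ 0.1415  0.0905 -2.684 ] sd [0.4973 0.5911 0.3643] [ 0.4957 -0.2773  0.0816] 0.06172546492184011 29.999513626098633 [ -9.4862  19.7602 -24.6407   0.0029 -45.6004  -3.438 ] [  0.0003 -51.4771  23.1355   5.6624   0.0315  -0.    ] 30.75
```

The weights are near 5.4 N, middle 3.0 N and far 2.7 N, so the nearest tin is heaviest. I'll set the far one down and go back to it.

Request:
play_rows:
  plan:
    - [0,0,0.3,0,0,0]
    - [0,0,0.5,0,0,0]
    - [0,0,0.7,0,0,0]
    - [0,0,0.7,0,0,0]
    - [0,0,0.6,0,0,0]
    - [0,0,0.5,0,0,0]
    - [0,0,0.3,0,0,0]
    - [0,0,0.2,0,0,0]
    - [0,0,0.1,0,0,0]
    - [0,0,0.05,0,0,0]
    - [0,0,0.05,0,0,0]
    - [0,0,0,0,0,0]

```text
clock: 31.75
tool_pos: [0.4956, -0.2773, 0.0421]
orientation: [-180.0, -0.0, -102.9]
force: [-2.1, 1.5, 3.9]
opening: 0.0617
gripper_force: 30.0
```

Request:
play_rows:
  grip: 8.7
  plan:
    - [0,0,0,0,0,0]
    - [0,0,0,0,0,0]
    - [0,0,0,0,0,0]
    - [0,0,0,0,0,0]
    - [0,0,0,0,0,0]
    - [0,0,0,0,0,0]
    - [0,0,-0.8,0,0,0]
    - [0,0,-1.6,0,0,0]
    - [0,0,-1.6,0,0,0]
    - [0,0,-1.6,0,0,0]
    - [0,0,-1.6,0,0,0]
    - [0,0,-1.6,0,0,0]
    - [0,0,-1.6,0,0,0]
    - [0,0,-1.6,0,0,0]
    - [0,0,-1.6,0,0,0]
    - [0,0,-0.8,0,0,0]

```text
clock: 33.08
tool_pos: [0.4965, -0.2776, 0.1883]
orientation: [-179.8, -0.0, -102.9]
force: [0.8, 0.0, 0.1]
opening: 0.087
gripper_force: 0.0
```

Request:
play_rows:
  plan:
    - [-1,0,0,0,0,0]
    - [-2,0,0,0,0,0]
    - [-2,0,0,0,0,0]
    - [-2,-0.1,0,0,0,0]
    - [-2,-0.1,0,0,0,0]
    - [-2,-0.1,0,0,0,0]
    - [-2,0,0,0,0,0]
    - [-2,0,0,0,0,0]
    - [-2,0,0,0,0,0]
    - [-2,0,0,0,0,0]
    - [-2,0,0,0,0,0]
    - [-2,0,0,0,0,0]
    - [-2,0,0,0,0,0]
    - [-0.9,0,0,0,0,0]
    - [0,0,0,0,0,0]
    - [0,0,0,0,0,0]

```text
clock: 34.42
tool_pos: [0.5561, -0.0251, 0.185]
orientation: [179.9, -0.0, -102.9]
force: [-0.4, -0.7, -0.6]
opening: 0.0871
gripper_force: 0.0
```

```bash
python3 - <<'E'
from h import *
t=get_obs();print(t['tool_pos'],t['orientation'])
for c in('scene','side'): s=look(c,['tin_1_center','tin_2_center','tin_3_center'])
E
```

```text
[ 0.5561 -0.0251  0.185 ] [ 179.9416   -0.0247 -102.8592]
scene tin_1_center [ 0.4914 -0.2802  0.0349] 0.88
scene tin_1_center [0.6878 0.2693 0.0927] 0.46
scene tin_2_center [ 0.5575 -0.025   0.0295] 0.62
scene tin_3_center [ 0.5219 -0.1622  0.0333] 0.62
side tin_1_center [ 0.4929 -0.2783  0.033 ] 0.7
side tin_2_center [ 0.5521 -0.0288  0.0351] 0.74
side tin_3_center [ 0.5217 -0.1665  0.0331] 0.59
```

Request:
play_rows:
  plan:
    - [0,0,0.8,0,0,0]
    - [0,0,1.5,0,0,0]
    - [0,0,1.5,0,0,0]
    - [0,0,1.5,0,0,0]
    - [0,0,1.5,0,0,0]
    - [0,0,1.5,0,0,0]
    - [0,0,1.5,0,0,0]
    - [0,0,1.5,0,0,0]
    - [0,0,1.3,0,0,0]
    - [0,0,1.0,0,0,0]
    - [0,0,0.8,0,0,0]
    - [0,0,0,0,0,0]
    - [0,0,0,0,0,0]

```text
clock: 35.9
tool_pos: [0.5565, -0.0256, 0.0413]
orientation: [180.0, -0.0, -102.9]
force: [0.6, 0.3, 0.3]
opening: 0.087
gripper_force: 0.0
```

Request:
play_rows:
  grip: 5.5
  plan:
    - [0,0,0,0,0,0]
    - [0,0,0,0,0,0]
    - [0,0,0,0,0,0]
    - [0,0,0,0,0,0]
    - [0,0,0,0,0,0]
    - [0,0,0,0,0,0]
    - [0,0,0,0,0,0]
    - [0,0,0,0,0,0]
    - [0,0,0,0,0,0]

```text
clock: 36.65
tool_pos: [0.5567, -0.0254, 0.042]
orientation: [-180.0, 0.0, -102.9]
force: [-1.7, 0.7, 5.2]
opening: 0.0617
gripper_force: 30.0
```

Request:
play_rows:
  plan:
    - [0,0,-0.3,0,0,0]
    - [0,0,-0.7,0,0,0]
    - [0,0,-1.2,0,0,0]
    - [0,0,-1.5,0,0,0]
    - [0,0,-1.5,0,0,0]
    - [0,0,-1.5,0,0,0]
    - [0,0,-1.5,0,0,0]
    - [0,0,-1.5,0,0,0]
    - [0,0,-1.5,0,0,0]
    - [0,0,-1.5,0,0,0]
    - [0,0,-1.5,0,0,0]
    - [0,0,-1.5,0,0,0]
    - [0,0,-1.0,0,0,0]
    - [0,0,-0.5,0,0,0]
    - [0,0,-0.2,0,0,0]
    - [0,0,0,0,0,0]
    - [0,0,0,0,0,0]
    - [0,0,0,0,0,0]
    - [0,0,0,0,0,0]

```text
clock: 38.23
tool_pos: [0.5562, -0.0256, 0.2147]
orientation: [179.9, -0.0, -102.9]
force: [0.3, 0.1, -4.9]
opening: 0.0615
gripper_force: 30.0
```

```bash
python3 - <<'E'
from h import *
weigh(8)
for c in('scene','side'):
    s=look(c,['tin_1_center','tin_2_center','tin_3_center'],c+'9.png'); ang(c)
E
```

```text
force [-0.2462 -0.3008 -5.1329] sd [0.6748 0.5741 0.4266] [ 0.5565 -0.0255  0.2155] 0.061597326874453476 29.99928653240204 [ 17.5121  10.7763 -16.8863  -0.0011 -62.3412 -30.4341] [  0.0003 -45.6491  29.7049   7.4719  -0.0099  -0.    ] 38.6333
scene tin_1_center [ 0.4904 -0.2799  0.038 ] 0.59
scene tin_2_center [ 0.5557 -0.0245  0.2061] 0.97
scene tin_3_center [ 0.5226 -0.1615  0.035 ] 0.95
scene tin_3_center [ 0.7893 -0.1093 -0.0008] 0.15
scene pointer -4.490691626334895 mark -2.927778437282835 diff -1.5629131890520602
side tin_1_center [ 0.4911 -0.2757  0.0335] 0.54
side tin_2_center [ 0.5536 -0.0257  0.2124] 0.81
side tin_3_center [ 0.5196 -0.1633  0.0345] 0.65
side tin_3_center [ 0.7623 -0.2292  0.0028] 0.2
side pointer -3.179690069282041 mark -4.49720519994192 diff 1.3175151306598791
```

View pics/scene9.png

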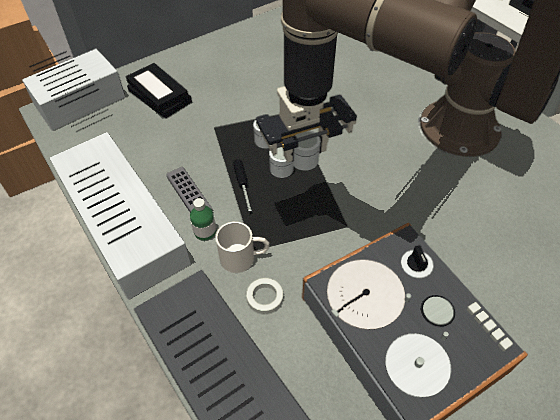

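The picture shows the heavy tin held upright at (304,150), with the other two standing on the mat. The pointer is on the index line and the bystanders are where they started. Handing in.

```bash
python3 -c "from plant import *;print(close_job())"
```

```text
the job is handed in; nothing more can be done
None
```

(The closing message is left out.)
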